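# Lock the battery panel of the slit-lamp power unit

## Robot

A 6-joint arm with a two-finger parallel gripper is mounted at the origin on a cart in front of the work surface, level with it; the furniture and walls round the work are solid. World frame = base frame: x ahead of the robot, y to its left, z up, the work surface at z = 0. Lengths are in m, angles in rad, forces in N, time in s.
With the tool pointing down it reaches from about 0.35 to 0.975 m from the base axis. Payload 17.4 kg.
Tool frame: the origin (TCP) lies midway between the tips of the shut fingers; the grasp point (between the pads) lies 19 mm behind it; z points along the fingers, x is the direction in which the jaws open and shut, and the axes are right-handed (so a half turn about z gives the same grasp; the last joint's range is limited). The gripper opens to 85 mm and grips with 20 to 120 N. Pads are 22 mm wide; open, the fingers measure 114 mm over their backs; the gripper's body (76 mm by 85 mm) begins 54 mm behind the grasp point. The pads swing forward as they close: fully open they stand 13 mm farther back than shut.
Start: joints at [1.191, 0.116, 1.442, -0, 1.584, -0.038], TCP at [0.226, 0.636, 0.231] pointing down, gripper open.
Joint ranges: [-2.83, 2.83], [-0.83, 2.19], [0.07, 2.5], [-1.14, 4.28], [0.01, 3], [-2.97, 2.97]. Speed limits (rad/s): [1.89, 1.89, 2.22, 3.14, 3.14, 3.14].

## Interface

Orientations are given as a rotation vector (axis times angle).
In Python, from rig import read_state, snapshot, close_job gives the robot as it stands.
- The arm moves only by the shell command python3 -m pendant 'ROWS'. ROWS is a JSON object of lists of equal length, an entry for each row: "claw": the closure, from 0 (fully open) to 1 (shut); "delta_pos": the shift along the tool's x, y, z in mm, a list of three; "twist": the turn about the tool's z in rad. In form: {"claw": [claw, ...], "delta_pos": [[tx, ty, tz], ...], "twist": [twist, ...]}. A call has 1 to 8 rows; each row is the pose to reach, as a shift and turn from the pose commanded when the call began, along the tool's axes at that moment; what a row does not reach only later rows make up. A row lasts 1/10 s, in which the tool goes at most 50 mm and 8.59 degrees, less where a joint would pass 70% of its speed; a pose out of reach is approached as far as the arm can. A call with a gripper value outside its range is refused whole. The fingers move at their own pace and stop on an object; the grip force is fixed at half the most. Time passes only in rows, so rows that repeat a pose let the fingers close. It gives the time, the measured TCP pose, the force and the opening at its end, in the units of the state.
- read_state(): the state, without advancing time (a new reading comes with each control period).
- snapshot(name): name is "scene" or "top" or "wrist"; returns a dict with "image" (400x640x3 uint8, red, green, blue), "intrinsics" (3x3 intrinsics, pixels), "dist" ([k1, k2, p1, p2, k3] as OpenCV has them; the pictures are not rectified), "position" and "rotation" of the camera in the world; the wrist camera has in their place "tool_from_camera" (4x4, takes a point from camera to tool coordinates, whose origin is the TCP and whose axes are the tool frame's). Camera axes: x right, y up, looking along -z (the intrinsics and any distortion apply to the point x, -y, -z); pixel columns grow to the right and rows downward; lengths in m; the calibration is good to about 2 mm. A picture is of the moment at which its call begins: read the wrist's pose just before it. There is no depth.
- close_job(): hands the job in, once; it reports no verdict.
The state is a dict: "clock": time; "qpos": joint angles; "qd": joint speeds; "effort": joint torques, N m; "tcp_pos": TCP position; "eef_rot": TCP orientation; "ft_force": force on the tool from outside, world axes, zero at the start; "moment": the same for the moment, N m; "width": finger opening in m.
Only numpy, scipy, OpenCV 4.12 (cv2) and the standard library are available. Lean on these libraries where they do the work, as an engineer would, in place of code of your own. Each camera call takes 0.05 s, during which the arm holds its last target. There are 200 camera calls.

## Task

The hinged battery panel on top of the white power unit stands ajar. Put your shut fingertips into the slot of its round quarter-turn fastener, press the panel down by it until it is fully home, and keeping it down turn the fastener clockwise (seen from above) to its stop, so that the panel stays locked shut when you let go and move clear. Nothing is to be gripped or picked up; do not force the unit and leave the small things round it where they lie.

Things in the scene. Friction and masses are not known exactly. Their poses are not given: they have to be found in the camera images.
- power_unit: white metal box, 184 (x) by 204 (y) mm, upper rim 70 mm above the worktop, fixed. Origin: centre of its underside, on the worktop; z up; its front (-x) faces the robot, give or take its yaw. Its 6 mm panel is hinged along the rear upper edge, x = +94.5, z = 70 mm. With the panel flush the fastener's axis is at x = -30, y = 0 mm. Over 60 N on the unit counts as forcing it.
- panel (a joint): panel hinge, rad: 0 = flush, grows as the front rises. Starts sprung up at its stop, about 0.11 (fastener 14 mm high). Pressed at the fastener, about 2 N starts it and about 5 N brings it flush; it goes on, as on a soft seal, to a hard stop at -0.035 (4 mm lower). Springs up when released unlocked. The cam passes its keeper only with the panel at 0.01 or lower.
- cam_head (a joint): fastener, rad: 0 = open, slot along the unit's y axis; grows clockwise seen from above; pi/2 = hard stop, locked, slot along the unit's x axis. Starts between 0 and 0.3. Friction about 0.1 N m; stays where it is left. Its cam engages from about 1.0 on; if the panel is not down by then, it strikes the keeper or passes over it and does not lock.
- slot_floor: dark steel floor of the slot across the fastener's bare aluminium head (90 mm diameter). Origin on the fastener's axis, on the floor, 78 mm above the worktop when the panel is flush; it rises with the panel. y axis along the slot, z up. The slot is 38 mm wide and 14 mm deep between two half-moon lugs; push a lug's side from inside the slot, some 28 mm from the axis, to turn the head.
- slot_dot (a point): small white dot on the slot's floor, 36 mm from the axis, near the end of the slot (its -y end) that is at the unit's right (-y) when open and at the unit's front (-x) when locked. Both ends of the slot are closed by a collar.
- fastener_axis (a point): point of the fastener's axis level with the panel's top face, 76 mm above the worktop when flush. Round it stands a grey collar fixed to the panel, radius 46 to 51 mm, 16 mm high, as high as the lugs of the head.
- penlight: black examination penlight, 17 by 114 by 19 mm, lying on the worktop before the unit; origin at the middle of its underside; to be left alone
- trial_lens_1: small ringed trial lens with a tab, 39 by 54 by 6 mm, lying by the unit; origin under its middle; to be left alone
- trial_lens_2: small ringed trial lens with a tab, 39 by 54 by 6 mm, lying by the unit; origin under its middle; to be left alone
- forceps: steel forceps, 14 by 115 by 9 mm, lying at the unit's right side; origin under its middle; to be left alone
- gauze_pack: sealed gauze pack, 55 by 95 by 9 mm, lying at the unit's left side; origin under its middle; to be left alone

How it is judged:
On the way:
1. the fingertips in the slot press the panel home with the fastener still unlocked (contact force between the fingers and slot_floor above 0.5 N and value of joint panel below 0.015 rad and value of joint cam_head below 0.9 rad), for 0.1 s.
At the end, for the whole second after the job is handed in: the fastener is turned to within 0.17 rad (10 degrees) of its stop and its cam holds the panel shut, within 0.02 rad of flush and at rest, with the robot clear (value of joint cam_head above 1.4 rad and value of joint panel below 0.02 rad and velocity of joint panel between -0.02 and 0.02 rad/s); the robot touches nothing.
It fails at once if the power unit is forced (more than 60 N) (contact force between any of the fingers, the arm and power_unit above 60 N).
It fails at once if a bystander is moved by more than 25 mm or picked up (distance of any of penlight, trial_lens_1, trial_lens_2, forceps, gauze_pack from where it was at the start of the episode above 0.025 m).
It also fails if it takes over 40 s, if anything falls off the work surface, if the arm or the gripper's body presses on something with over 40 N, if the wrist force passes 120 N, or if a joint passes its speed limit or range.

## Working session

There is one attempt and no reset: what is moved stays moved. The work goes in short steps, Python scripts to look and compute and a shell command to move; the robot and the scene stay as the last step left them, time stands still between calls to the robot, and variables do not carry over. Pictures are saved under pics/ and viewed, about 8 in all and at most 12, crops included, and the job is handed in when it is done.

```bash
mkdir -p pics; ls
python3 - <<'E'
from rig import *
import cv2,numpy as np
print(read_state())
for n in("scene","top"):
    s=snapshot(n); cv2.imwrite(f"pics/{n}0.png",s["image"][:,:,::-1]); print(n,s["intrinsics"],s["dist"],s["position"],s["rotation"])
E
```

```text
pics
{'clock': 0.0, 'qpos': array([ 1.19119049e+00,  1.16489324e-01,  1.44224332e+00,  2.74965190e-05,
        1.58400974e+00, -3.78289058e-02]), 'qd': array([-0.00023106,  0.00159933, -0.00029529, -0.0001688 , -0.00127055,
        0.00023072]), 'effort': array([ 3.19622093e-03, -7.31995082e+01, -6.32503009e+01,  6.86041994e-05,
        6.36742145e-03,  3.09217876e-05]), 'tcp_pos': array([0.22618493, 0.63577971, 0.23057355]), 'eef_rot': array([ 2.56636387e+00,  1.81096242e+00, -1.53717111e-03]), 'ft_force': array([ 0.79653061,  0.28627891, -0.54335852]), 'moment': array([ 0.00520096, -0.01775433, -0.01261521]), 'width': 0.08516173288444086}
scene [[442.67303886   0.         317.67907629]
 [  0.         442.67303886 198.46141624]
 [  0.           0.           1.        ]] [-0.00924451  0.          0.          0.          0.        ] [ 0.16132513 -0.4645515   0.71460905] [ 0.75246426 -0.27113576 -0.62620375]
top [[379.3562612    0.         318.87195566]
 [  0.         379.3562612  202.51435825]
 [  0.           0.           1.        ]] [-0.0904282  0.         0.         0.         0.       ] [0.43566245 0.01307847 0.92455242] [ 0.14827578 -0.11546676 -1.58059312]
```

View pics/top0.png

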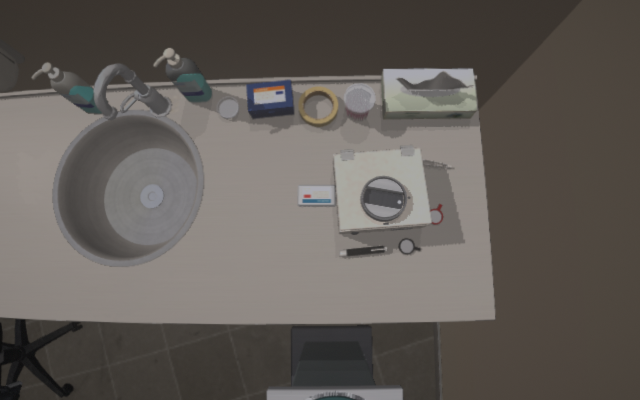

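View pics/scene0.png

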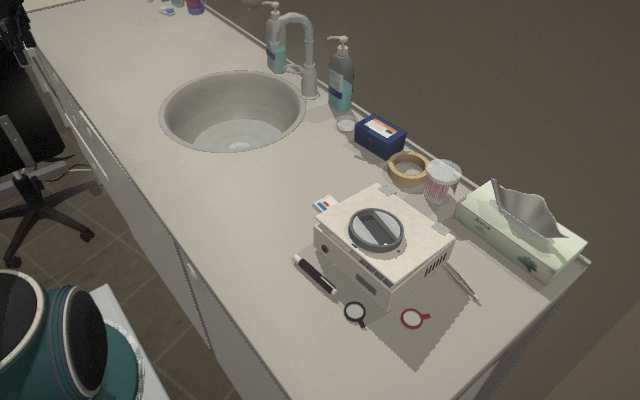

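The top view shows the unit around (383,192), with the collar centre near (383,199) and the slot dot near (400,203). Next I'll localise it and take an enlarged crop.

```bash
cat > h.py <<'E'
import numpy as np,cv2
from scipy.spatial.transform import Rotation as R
from rig import *
def cam(n):
    st=read_state(); s=snapshot(n)
    if n=="wrist":
        T=np.eye(4);T[:3,:3]=R.from_rotvec(st["eef_rot"]).as_matrix();T[:3,3]=st["tcp_pos"];T=T@s["tool_from_camera"]
        s["P"],s["R"]=T[:3,3],T[:3,:3]
    else: s["P"],s["R"]=np.array(s["position"]),R.from_rotvec(s["rotation"]).as_matrix()
    return s
def ray(s,uv,z):
    p=cv2.undistortPoints(np.array([[uv]],float),s["intrinsics"],np.array(s["dist"]))[0,0]
    d=s["R"]@np.array([p[0],-p[1],-1]); return s["P"]+d*(z-s["P"][2])/d[2]
def proj(s,X):
    c=(np.atleast_2d(X)-s["P"])@s["R"]*[1,-1,-1]
    return cv2.projectPoints(c,np.zeros(3),np.zeros(3),s["intrinsics"],np.array(s["dist"]))[0][:,0]
E
python3 - <<'E'
from h import *
s=cam("top")
print("centre",ray(s,(383.5,198.5),.105),"dot",ray(s,(400,203),.091))
for uv,z in(((334,158),.07),((420,149),.07),((428,228),.095),((340,232),.095)): print(uv,ray(s,uv,z))
im=s["image"][130:260,290:460,::-1]
cv2.imwrite("pics/c1.png",cv2.resize(im,None,fx=4.5,fy=4.5,interpolation=cv2.INTER_CUBIC))
E
```

```text
centre [ 0.58116524 -0.11248742  0.105     ] dot [ 0.57289698 -0.15105424  0.091     ]
(334, 158) [ 0.68514656 -0.00650137  0.07      ]
(420, 149) [ 0.70402098 -0.20883801  0.07      ]
(428, 228) [ 0.51560392 -0.20952427  0.095     ]
(340, 232) [ 0.5099932  -0.01589199  0.095     ]
```

View pics/c1.png

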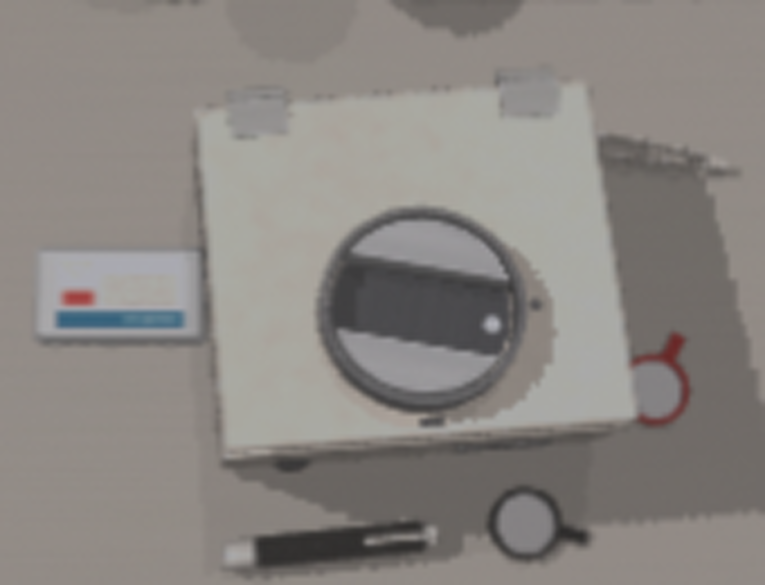

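The crop shows the slot running from upper left to lower right, with the white dot at (491,323) at the unit's right end. That gives a yaw of about +0.09 and a cam angle of about 0.25. Moving to a hover with the fingers shut.

```bash
python3 -m pendant '{"claw":[1,1,1,1,1,1,1,1],"delta_pos":[[-600,568,-40],[-600,568,-40],[-600,568,-40],[-600,568,-40],[-600,568,-40],[-600,568,-40],[-600,568,-40],[-600,568,-40]],"twist":[0,0,0,0,0,0,0,0]}'
cat >> h.py <<'E'
def delta(X):
    st=read_state(); return 1000*R.from_rotvec(st["eef_rot"]).as_matrix().T@(np.array(X)-st["tcp_pos"])
E
python3 -c "
from h import *
print(delta([.56,-.12,.27]),snapshot('wrist')['tool_from_camera'])"
```

```text
clock: 0.95
tcp_pos: [0.388, 0.2686, 0.2507]
eef_rot: [2.566, 1.812, 0.001]
ft_force: [1.1, 1.1, -0.0]
width: 0.0003
[-308.61121788  292.21747211  -19.26928181] [[ 9.99999338e-01 -1.13064068e-03  2.13619960e-04  6.94690893e-04]
 [-1.02964861e-03 -9.62159221e-01 -2.72485913e-01 -6.80477877e-02]
 [ 5.13620072e-04  2.72485513e-01 -9.62159748e-01 -1.42794106e-01]
 [ 0.00000000e+00  0.00000000e+00  0.00000000e+00  1.00000000e+00]]
```

```bash
python3 -m pendant '{"claw":[1,1,1,1,1,1,1,1],"delta_pos":[[-309,292,-19],[-309,292,-19],[-309,292,-19],[-309,292,-19],[-309,292,-19],[-309,292,-19],[-309,292,-19],[-309,292,-19]],"twist":[0,0,0,0,0,0,0,0]}'
python3 -m pendant '{"claw":[1,1,1,1],"delta_pos":[[-26,25,20],[-26,25,20],[-26,25,20],[-26,25,20]],"twist":[-0.15,-0.18,-0.18,-0.18]}'
python3 - <<'E'
from h import *
s=cam("wrist");cv2.imwrite("pics/w1.png",s["image"][:,:,::-1])
np.savez("w1",P=s["P"],R=s["R"],intrinsics=s["intrinsics"],dist=s["dist"])
print(read_state())
E
```

```text
clock: 1.8
tcp_pos: [0.5494, -0.0973, 0.2685]
eef_rot: [2.567, 1.811, 0.0]
ft_force: [0.2, 0.3, 0.5]
width: -0.0001
clock: 2.2
tcp_pos: [0.5638, -0.1272, 0.249]
eef_rot: [2.395, 2.033, 0.001]
ft_force: [-1.0, -0.2, 0.1]
width: 0.0002
{'clock': 2.25, 'qpos': array([-2.65760496e-01, -1.00377451e-01,  1.63025975e+00,  1.78833650e-04,
        1.61068784e+00, -1.67403370e+00]), 'qd': array([ 0.00560987, -0.00558718,  0.0004629 ,  0.00059146, -0.00034165,
       -0.00886801]), 'effort': array([-1.00153785e+00, -5.34025705e+01, -6.29723525e+01, -2.58301041e-02,
       -1.44981587e-02, -1.12598977e-02]), 'tcp_pos': array([ 0.56378285, -0.12697981,  0.24932623]), 'eef_rot': array([2.39385680e+00, 2.03331965e+00, 1.13934796e-03]), 'ft_force': array([ 0.18998493, -0.52112659,  0.08214262]), 'moment': array([ 0.02066488, -0.04926977,  0.01352194]), 'width': 0.0002807841964044466}
```

View pics/w1.png

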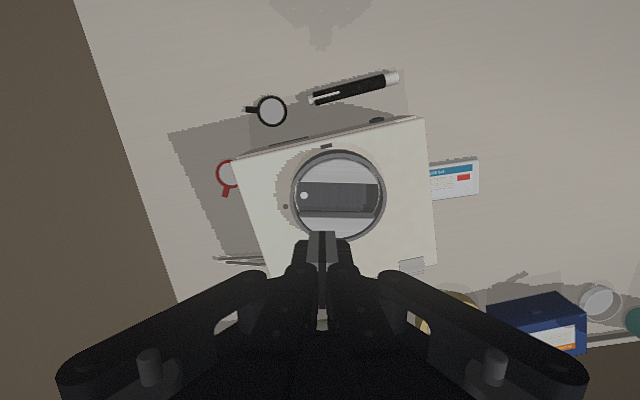

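The wrist view shows the dot at (304,196), the collar centre at about (338,195), and the front panel corners at (232,159) and (421,116). The slot is nearly horizontal in the image. I'll fit the unit pose from both views.

```bash
cat > fit.py <<'E'
from h import *
from scipy.optimize import least_squares
w=dict(np.load("w1.npz")); t=cam("top")
def model(p):
    x,y,yaw,c,th=p
    dot=[-30-36*np.sin(c),-36*np.cos(c),78]
    L=np.array([[-30,0,92],dot,[-92,-102,76],[-92,102,76],[94.5,102,76],[94.5,-102,76]],float)
    h=np.array([94.5,0,70]); a=L-h
    # front rises: rotate about +y by th
    a=a@R.from_euler("y",th).as_matrix().T
    return R.from_euler("z",yaw).apply((a+h)/1000)+[x,y,0]
C=lambda u,v:(290+u/4.5-.4,130+v/4.5-.4)
obs_t=np.array([C(421,307),C(491,323),C(634,418),C(222,455),C(198,112),C(585,83)])
obs_w=np.array([(338.3,195),(304,196),(232,159),(421,116)])
def res(p):
    X=model(p); return np.r_[(proj(t,X)-obs_t).ravel(),(proj(w,X[:4])-obs_w).ravel(),(p[4]-.11)*100]
r=least_squares(res,[.61,-.11,.09,.25,.11],loss="soft_l1")
print(r.x); print(res(r.x)[:-1].reshape(-1,2).round(1))
x,y,yaw,c,th=r.x
X=model(r.x); print("collar",X[0],"dot",X[1])
np.save("pose",r.x)
print("wrist-ray at that z",ray(w,obs_w[0],X[0][2]),ray(w,obs_w[1],X[1][2]),ray(t,obs_t[0],X[0][2]))
E
python3 fit.py
```

```text
[ 0.61121277 -0.11111143  0.06023609  0.13615056  0.06163481]
[[ 0.1  0.4]
 [-0.3 -0.8]
 [ 0.3  1. ]
 [ 0.4 -0.2]
 [-0.9 -3.3]
 [ 0.1 -3.1]
 [-0.6  2.1]
 [ 0.4 -0.4]
 [-1.3 -0.3]
 [ 1.4 -1.3]]
collar [ 0.58285581 -0.11282162  0.0996269 ] dot [ 0.579274   -0.14876929  0.08595446]
wrist-ray at that z [ 0.58068263 -0.11187873  0.0996269 ] [ 0.57963396 -0.14923448  0.08595446] [ 0.58365087 -0.11261089  0.0996269 ]
```

```bash
cat > fit2.py <<'E'
exec(open("fit.py").read().split("r=least")[0])
def ang(s,a,b,z):
    d=ray(s,b,z)-ray(s,a,z); return np.arctan2(d[1],d[0])
print("slot angle top",[np.degrees(ang(t,C(*b),C(*a),.095)) for a,b in(((335,328),(503,355)),((360,257),(512,282)))],"wrist",np.degrees(ang(w,(302,211),(377,213),.09)))
rear=[True]*20
def res2(p):
    q=np.r_[p,.11]; X=model(q); k=res(q)[:-1]; k[9]=k[11]=0; return k
r=least_squares(res2,[.61,-.11,.09,.25],loss="soft_l1"); q=np.r_[r.x,.11]; X=model(q)
print(q,X[:2]); print(res2(r.x).reshape(-1,2).round(1)); np.save("pose",q)
s=cv2.imread("pics/w1.png")[100:260,200:450]; cv2.imwrite("pics/w1c.png",cv2.resize(s,None,fx=3,fy=3,interpolation=cv2.INTER_CUBIC))
E
python3 fit2.py
```

```text
slot angle top [np.float64(79.82629833438209), np.float64(79.56717298439783)] wrist 79.09701904881561
[ 0.60984412 -0.11094028  0.05427193  0.16260127  0.11      ] [[ 0.58305121 -0.11239581  0.10553443]
 [ 0.57765952 -0.14826624  0.09225882]]
[[ 0.3 -0.2]
 [ 0.  -0.6]
 [ 1.1  1. ]
 [ 0.2 -0.7]
 [-0.8  0. ]
 [ 0.3  0. ]
 [ 0.2  3.8]
 [ 0.2 -0.3]
 [-3.4  0. ]
 [ 5.3 -1.1]]
```

View pics/w1c.png

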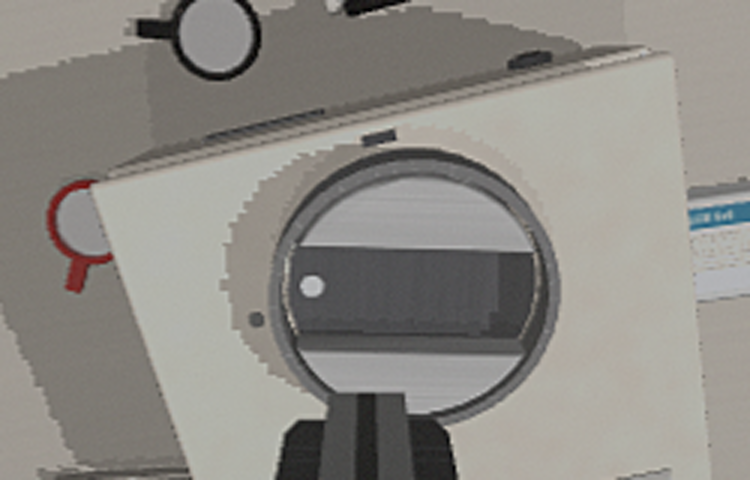

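The crop confirms the slot is about 1° off tool x, with the dot at the left end. The axis is about (0.583,-0.1125), so the fingertip target is about 28 mm towards the dot, at (0.578,-0.140).

```bash
python3 -m pendant '{"claw":[1,1,1,1,1],"delta_pos":[[-10,16,40],[-10,16,85],[-10,16,130],[-10,16,130],[-10,16,130]],"twist":[0.02,0.02,0.02,0.02,0.02]}'
python3 - <<'E'
from h import *
s=cam("wrist");print(read_state()["tcp_pos"],read_state()["ft_force"])
q=np.load("pose.npy")
cv2.imwrite("pics/w2.png",s["image"][:,:,::-1])
E
```

```text
clock: 2.85
tcp_pos: [0.5783, -0.14, 0.12]
eef_rot: [2.413, 2.011, 0.0]
ft_force: [0.9, -0.7, 0.5]
width: 0.0001
[ 0.57896006 -0.14030146  0.1214193 ] [ 0.09600721 -0.83001458 -0.43795378]
```

View pics/w2.png

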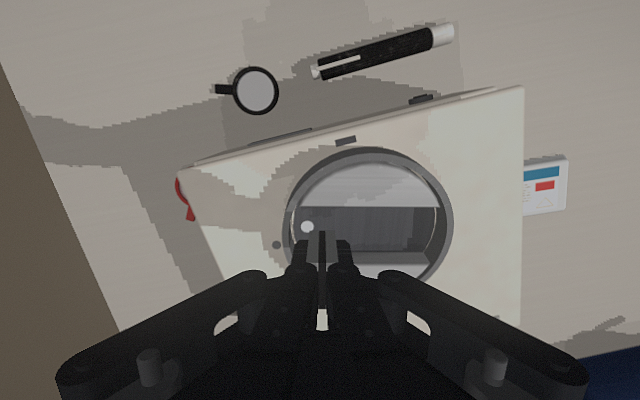

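The dot is at (307,227), with the slot's edges near rows 206 and 252. The collar spans columns 283–453.

Run:
```python
from h import *
s=cam("wrist");st=read_state();p=st["tcp_pos"]
print("dot",ray(s,(307,227),.0925),"tcp px",proj(s,p),"floor px",proj(s,[p[0],p[1],.0925]))
for uv,z in(((300,206),.106),((435,207),.106),((430,253),.0917),((340,252),.0917),((368,228),.106)):print(uv,ray(s,uv,z))
```

```text
dot [ 0.57896132 -0.14937226  0.0925    ] tcp px [[320.57626039 245.39872519]] floor px [[320.8086622 225.0509641]]
(300, 206) [ 0.56020364 -0.1490941   0.106     ]
(435, 207) [ 0.57477095 -0.07254527  0.106     ]
(430, 253) [ 0.61192896 -0.07315664  0.0917    ]
(340, 252) [ 0.60053234 -0.13150018  0.0917    ]
(368, 228) [ 0.58074426 -0.11238769  0.106     ]
```

The fingertip projects onto the slot's midline, so I'll lower it into the slot.

```bash
python3 -m pendant '{"claw":[1,1,1,1],"delta_pos":[[0,0,14],[0,0,24],[0,0,28],[0,0,30]],"twist":[0,0,0,0]}'
python3 -m pendant '{"claw":[1,1,1],"delta_pos":[[0,0,3],[0,0,6],[0,0,6]],"twist":[0,0,0]}'
```

```text
clock: 3.35
tcp_pos: [0.5778, -0.1404, 0.0879]
eef_rot: [-2.413, -2.01, 0.001]
ft_force: [-0.2, 0.3, 1.8]
width: -0.0002
clock: 3.65
tcp_pos: [0.5781, -0.1405, 0.0823]
eef_rot: [2.414, 2.011, -0.0]
ft_force: [-0.2, -0.5, 2.7]
width: -0.0001
```

```bash
python3 -m pendant '{"claw":[1,1,1,1],"delta_pos":[[0,0,3],[0,0,5],[0,0,6],[0,0,6]],"twist":[0,0,0,0]}'
python3 -c "
from h import *
print(read_state())"
```

```text
clock: 4.05
tcp_pos: [0.578, -0.1405, 0.0764]
eef_rot: [2.414, 2.011, -0.0]
ft_force: [-2.0, -1.1, 3.6]
width: 0.0003
{'clock': 4.05, 'qpos': array([-2.81250966e-01,  2.80600480e-02,  1.79042317e+00, -1.18501231e-04,
        1.32315456e+00, -1.67019112e+00]), 'qd': array([-0.00014324, -0.00108913, -0.00214097,  0.00130123,  0.00353881,
        0.00124737]), 'effort': array([ 8.32577907e-01, -5.97306168e+01, -5.77695751e+01,  3.90719008e-01,
       -2.87193144e-01, -6.63097599e-03]), 'tcp_pos': array([ 0.5780159 , -0.14048587,  0.07642914]), 'eef_rot': array([ 2.41392767e+00,  2.01056901e+00, -1.89173341e-04]), 'ft_force': array([-2.0496394 , -1.13981289,  3.64227154]), 'moment': array([-0.17122745,  0.20627271, -0.00249843]), 'width': 0.00027896063244232857}
```

The panel is about flush with 3.6 N on it. Now I'll work out the arc, with the finger leading the slot midline by 8 mm to bear on the lug.

```bash
cat > arc.py <<'E'
from h import *
import sys
A=np.array([.5815,-.1126]); z=float(sys.argv[1]); lead=float(sys.argv[2])/1000
st=read_state(); M=R.from_rotvec(st["eef_rot"]).as_matrix()
h=np.degrees(np.arctan2(M[1,0],M[0,0])); print("tool x angle",h)
for s in map(float,sys.argv[3:]):
    a=np.radians(s); p=A-.027*np.array([np.cos(a),np.sin(a)])+lead*np.array([-np.sin(a),np.cos(a)])
    print(s,(1000*M.T@(np.r_[p,z]-st["tcp_pos"])).round(1),"twist",round(np.radians(h-s),3))
E
python3 arc.py .0750 8 79 74 68 62 56 50 44
```

```text
tool x angle 79.5820733101113
79.0 [ 1.1 -9.9  1.4] twist 0.01
74.0 [  2.  -12.2   1.4] twist 0.097
68.0 [  3.2 -14.9   1.4] twist 0.202
62.0 [  4.7 -17.4   1.4] twist 0.307
56.0 [  6.5 -19.7   1.4] twist 0.412
50.0 [  8.5 -21.9   1.4] twist 0.516
44.0 [ 10.8 -23.8   1.4] twist 0.621
```

```bash
python3 -m pendant '{"claw":[1,1,1,1,1,1,1,1],"delta_pos":[[0,-4,1.5],[1,-8,1.5],[1,-10,1.5],[2,-12,1.5],[3,-15,1.5],[4.7,-17.4,1.5],[6.5,-19.7,1.5],[6.5,-19.7,1.5]],"twist":[0,0,0.01,0.1,0.2,0.3,0.4,0.41]}'
python3 arc.py .0745 8 56 50 44 38 32 26 20 14
```

```text
clock: 4.85
tcp_pos: [0.5597, -0.1303, 0.0752]
eef_rot: [2.774, 1.474, 0.001]
ft_force: [0.3, 0.7, 2.7]
width: 0.0002
tool x angle 55.9609660508771
56.0 [-0.2  0.2  0.7] twist -0.001
50.0 [ 0.8 -2.6  0.7] twist 0.104
44.0 [ 2.1 -5.3  0.7] twist 0.209
38.0 [ 3.6 -7.8  0.7] twist 0.313
32.0 [  5.4 -10.1   0.7] twist 0.418
26.0 [  7.4 -12.3   0.7] twist 0.523
20.0 [  9.7 -14.2   0.7] twist 0.628
14.0 [ 12.1 -15.9   0.7] twist 0.732
```

Run:
```python
from h import *
f=[];
for i in range(4):
    s=cam("wrist"); f.append(read_state()["ft_force"])
print(np.array(f).round(1))
cv2.imwrite("pics/w3.png",s["image"][:,:,::-1])
```

```text
[[-0.   0.4  3.6]
 [-0.3  0.8  1.8]
 [ 0.5  0.7  3. ]
 [-0.1  0.9  2.3]]
```

View pics/w3.png

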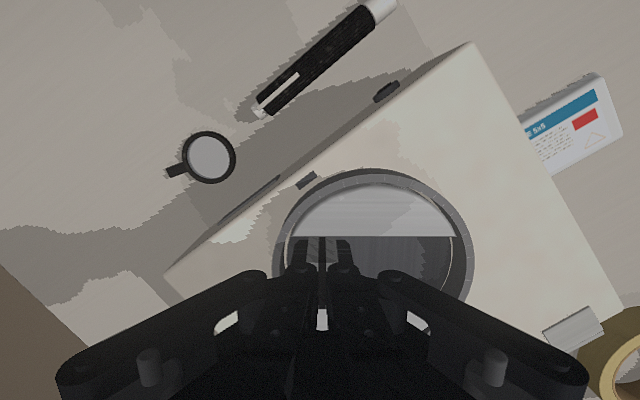

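The slot edge is parallel to the tool, so the head has turned with it, with the cam at about 0.66. The force is a bit lower than expected, so I'll press a little further to confirm the panel is home before turning on.

```bash
python3 -m pendant '{"claw":[1,1,1],"delta_pos":[[0,0,0.8],[0,0,1.5],[0,0,1.5]],"twist":[0,0,0]}'
python3 -m pendant '{"claw":[1,1],"delta_pos":[[0,0,0.8],[0,0,1.0]],"twist":[0,0]}'
```

```text
clock: 5.35
tcp_pos: [0.5597, -0.1304, 0.0733]
eef_rot: [-2.772, -1.478, 0.0]
ft_force: [-0.9, 1.5, 2.6]
width: 0.0
clock: 5.55
tcp_pos: [0.5598, -0.1305, 0.0728]
eef_rot: [-2.772, -1.477, 0.0]
ft_force: [-3.4, 2.3, 7.9]
width: 0.0001
```

The force jumps at z=0.0728, which is the predicted seal stop, so the panel is fully home. Now I'll continue the turn.

```bash
python3 arc.py .0733 8 56 50 44 38 32 26 20 14
python3 -m pendant '{"claw":[1,1,1,1,1,1,1],"delta_pos":[[0,0,-0.5],[0.8,-2.6,-0.5],[2,-5.2,-0.5],[3.6,-7.8,-0.5],[5.4,-10.1,-0.5],[7.4,-12.3,-0.5],[7.4,-12.3,-0.5]],"twist":[0,0.1,0.21,0.31,0.42,0.52,0.52]}'
python3 arc.py .0732 8 26 20 14 8 4 0 -4
```

```text
tool x angle 56.10326799900383
56.0 [-0.1 -0.  -0.5] twist 0.002
50.0 [ 0.9 -2.8 -0.5] twist 0.107
44.0 [ 2.2 -5.5 -0.5] twist 0.211
38.0 [ 3.7 -8.  -0.5] twist 0.316
32.0 [  5.5 -10.3  -0.5] twist 0.421
26.0 [  7.6 -12.4  -0.5] twist 0.525
20.0 [  9.8 -14.4  -0.5] twist 0.63
14.0 [ 12.3 -16.   -0.5] twist 0.735
clock: 6.25
tcp_pos: [0.554, -0.1176, 0.0732]
eef_rot: [3.059, 0.712, 0.001]
ft_force: [2.3, -0.6, 2.3]
width: 0.0
tool x angle 26.21104099513677
26.0 [-0.1 -0.5  0. ] twist 0.004
20.0 [ 0.9 -3.2  0. ] twist 0.108
14.0 [ 2.1 -5.9  0. ] twist 0.213
8.0 [ 3.7 -8.4  0. ] twist 0.318
4.0 [  4.9 -10.    0. ] twist 0.388
0.0 [  6.1 -11.5   0. ] twist 0.457
-4.0 [  7.5 -12.9   0. ] twist 0.527
```

```bash
python3 -m pendant '{"claw":[1,1,1,1,1,1],"delta_pos":[[0.4,-1.8,0],[0.9,-3.4,0],[1.5,-4.8,0],[2.1,-6.1,0],[3.7,-8.6,0],[3.7,-8.6,0]],"twist":[0.05,0.11,0.16,0.21,0.32,0.32]}'
python3 -m pendant '{"claw":[1,1],"delta_pos":[[0.6,-0.9,0],[0.6,-0.9,0]],"twist":[0.04,0.04]}'
python3 -m pendant '{"claw":[1,1],"delta_pos":[[0.6,-0.9,0],[0.6,-0.9,0]],"twist":[0.03,0.03]}'
python3 arc.py .0732 8 8 4 0 -4
```

```text
clock: 6.85
tcp_pos: [0.554, -0.1087, 0.0734]
eef_rot: [3.133, 0.217, 0.003]
ft_force: [4.8, -4.9, 3.0]
width: -0.0003
clock: 7.05
tcp_pos: [0.5542, -0.1078, 0.0732]
eef_rot: [3.136, 0.159, 0.001]
ft_force: [4.0, -4.7, 2.4]
width: 0.0003
clock: 7.25
tcp_pos: [0.5544, -0.1071, 0.0731]
eef_rot: [3.138, 0.112, 0.0]
ft_force: [0.1, -7.8, 2.4]
width: 0.0001
tool x angle 4.0880511788929
8.0 [-0.8  1.3 -0.1] twist -0.068
4.0 [-0.3 -0.6 -0.1] twist 0.002
0.0 [ 0.3 -2.5 -0.1] twist 0.071
-4.0 [ 1.1 -4.3 -0.1] twist 0.141
```

```bash
python3 -m pendant '{"claw":[1,1],"delta_pos":[[0,-1,0],[0,-1,0]],"twist":[0,0]}'
python3 -m pendant '{"claw":[1,1],"delta_pos":[[0,-1,0],[0,-1,0]],"twist":[0,0]}'
python3 - <<'E'
from h import *
for n in("wrist","top"):
    s=cam(n);
    im=s["image"][...,::-1]
    if n=="top": im=cv2.resize(im[130:260,290:460],None,fx=4.5,fy=4.5,interpolation=cv2.INTER_CUBIC)
    cv2.imwrite(f"pics/{n}4.png",im)
E
```

```text
clock: 7.45
tcp_pos: [0.5544, -0.1069, 0.0733]
eef_rot: [3.136, 0.113, 0.001]
ft_force: [1.2, -14.2, 2.8]
width: -0.0
clock: 7.65
tcp_pos: [0.5544, -0.1067, 0.0735]
eef_rot: [3.135, 0.113, 0.001]
ft_force: [1.6, -21.4, 2.6]
width: 0.0004
```

View pics/wrist4.png

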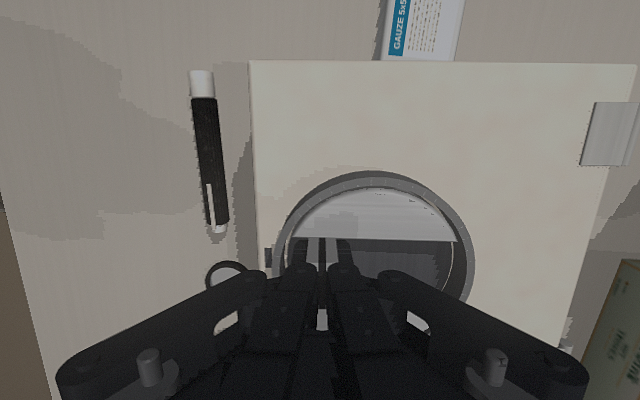

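This is the hard stop: 21 N with no motion, and the slot edge is parallel to the unit's sides. I'll back off to the slot's middle, rise, and move clear.

```bash
python3 -m pendant '{"claw":[1,1,1,1,1,1,1,1],"delta_pos":[[0,4,0],[0,8,0],[0,8,-3],[0,8,-10],[0,8,-30],[0,8,-75],[0,8,-120],[0,8,-120]],"twist":[0,0,0,0,0,0,0,0]}'
python3 -m pendant '{"claw":[1,1,1],"delta_pos":[[-20,0,-20],[-60,0,-20],[-60,0,-20]],"twist":[0,0,0]}'
python3 - <<'E'
from h import *
s=cam("wrist"); cv2.imwrite("pics/w5.png",s["image"][:,:,::-1])
st=read_state(); print(st["tcp_pos"],st["ft_force"])
E
```

```text
clock: 8.55
tcp_pos: [0.5564, -0.1124, 0.2001]
eef_rot: [3.137, 0.11, 0.013]
ft_force: [1.3, -0.3, 0.1]
width: -0.0001
clock: 8.85
tcp_pos: [0.4923, -0.1162, 0.2138]
eef_rot: [3.139, 0.109, 0.001]
ft_force: [0.3, -0.1, -0.7]
width: 0.0
[ 0.49366619 -0.11621828  0.21360124] [ 0.52271177 -0.36078692  0.36039811]
```

View pics/w5.png

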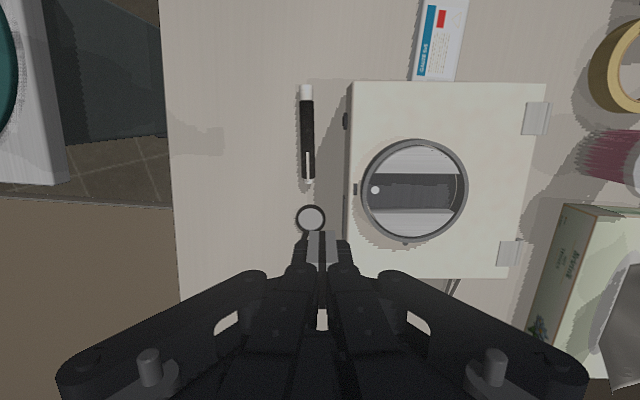

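The panel looks flush and the slot lies along the unit's x axis, with the dot at the front at (375,190). One quick numeric check before handing in.

Run:
```python
from h import *
s=cam("wrist")
for z in(.076,.099): print("panel front width at z",z,np.linalg.norm(ray(s,(352,82),z)-ray(s,(345,277),z)))
a=lambda p,q,z:np.degrees(np.arctan2(*(ray(s,q,z)-ray(s,p,z))[1::-1]))
print("slot",a((372,173),(455,174.5),.09),"unit left edge",a((352,82),(545,84),.076),"dot->axis",a((375,190),(414,190),.085))
print(read_state()["ft_force"])
close_job()
```

```text
panel front width at z 0.076 0.20063384242044477
panel front width at z 0.099 0.1841747641695505
slot 2.9603699555807124 unit left edge 3.607677113177555 dot->axis 3.986378319377531
[ 0.34082086 -0.29080519 -0.04553153]
the job is handed in; nothing more can be done
```

The panel is shut and the fastener is turned to its stop. I handed the job in at about 9 s of robot time, and no verdict was reported.

- **Pressing:** I put the shut fingertips in the slot at its dot end and pressed the panel down until it met the seal stop. The tip was then at z ≈ 0.073 m, with the cam still at about 0.66 rad.
- **Turning:** Keeping it pressed, I turned the head clockwise until it stopped moving; the sideways push had risen to 21 N. I then backed off inside the slot, lifted out and moved clear.
- **Last checks:**
  - The slot lies within about 1° of the unit's x axis, with the dot at the front.
  - The panel's front edge measures 201 mm when taken at the flush height (204 expected). At the ajar height it would come out at 184 mm, so it stayed down.
  - The wrist force is about zero.
  - The small things nearby looked undisturbed in the last picture, but I did not measure them; the second lens and most of the forceps were hidden or out of view.
- **Disagreed:** While pressing I read only about 2.5–3.6 N before the stop, where about 5 N was expected. I pressed on until the force jumped to 7.9 N at the predicted stop height before continuing the turn. My early fits of the unit's yaw also varied, from 3° to 5°, and the final view gives 3.6°.

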